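Re-index the roll-slicing guide and lay a roll against it

ROBOT

A 6-joint arm with a two-finger parallel gripper is mounted at the origin on the work surface. World frame = base frame: x ahead of the robot, y to its left, z up, the work surface at z = 0. Lengths are in m, angles in rad, forces in N, time in s.
With the tool pointing down it reaches from about 0.35 to 0.95 m from the base axis. Payload 17.4 kg.
Tool frame: the origin (TCP) lies midway between the tips of the shut fingers; the grasp point (between the pads) lies 19 mm behind it; z points along the fingers, y is the direction in which the jaws open and shut (so a half turn about z gives the same grasp; the last joint's range is limited). The gripper opens to 93 mm and grips with 3 to 60 N. Pads are 15 mm wide; open, the fingers measure 128 mm over their backs; the gripper's body (75 mm by 188 mm) begins 65 mm behind the grasp point.
Start: joints at [-1.163, 0.116, 1.442, -0, 1.584, -0.038], TCP at [0.291, -0.609, 0.219] pointing down, gripper open.
Joint ranges: [-2.83, 2.83], [-0.83, 2.19], [0.07, 2.5], [-1.14, 4.28], [0.01, 3], [-2.97, 2.97]. Speed limits (rad/s): [1.89, 1.89, 2.22, 3.14, 3.14, 3.14].

INTERFACE

Orientations are given as a rotation vector (axis times angle).
In Python, from workcell import readout, vision, r gives the robot as it stands.
- The arm moves only by the shell command python3 -m crank 'ROWS' [FORCE]. ROWS is JSON, a list of rows, each a list of 3 entries, a list of its own where there are three numbers: the closure in counts, from 0 (fully open) to 255 (shut), then the shift along the tool's x, y, z scaled (see below), then the turn, a rotation vector about the tool's x, y, z scaled (see below). In form: [[hand, [x, y, z], [ax, ay, az]], ...]. A call has 1 to 8 rows; each row shifts and turns the commanded pose from where the row before left it, along the tool's axes as they then stand; what a row does not reach is not made up. The controller multiplies each number of a shift by 0.1 m and each number of a turn by 0.5 rad. A row lasts 1/8 s, in which the tool goes at most 62.5 mm and 10.7 degrees, less where a joint would pass 70% of its speed; a pose out of reach is approached as far as the arm can. A call with a number of a shift or a turn outside -1 to 1 is refused whole. A call with a gripper value outside its range is refused whole. The fingers move at their own pace and stop on an object; FORCE is the grip in N (left out, the last holds). Time passes only in rows, so rows that do not move let the fingers close. It gives the time, the measured TCP pose, the force and the opening at its end, in the units of the state.
- readout.sense(): the state, without advancing time (a new reading comes with each control period).
- vision.grab_frame(name): name is "scene" or "top"; returns a dict with "img" (480x640x3 uint8, blue, green, red), "fx", "fy", "cx", "cy" (pixels), "R" (3x3) and "t" (3): a world point X has camera coordinates R X + t. Camera axes: x right, y down, z forward; pixel columns grow to the right and rows downward; lengths in m; the calibration is good to about 2 mm. A picture is of the moment at which its call begins. There is no depth.
- r.hand_in(): hands the job in, once; it reports no verdict.
The state is a dict: "time": time; "q": joint angles; "joint_velocities": joint speeds; "tau": joint torques, N m; "eef_pos": TCP position; "tool_rot": TCP orientation; "force": force on the tool from outside, world axes, zero at the start; "ft_torque": the same for the moment, N m; "width": finger opening in m.
Only numpy, scipy, OpenCV 4.12 (cv2) and the standard library are available. Lean on these libraries where they do the work, as an engineer would, in place of code of your own. Each camera call takes 0.05 s, during which the arm holds its last target. There are 200 camera calls.

TASK

Set the slicing board up for slanted cuts: pull the red spring knob up, swing the green guide round to the next hole (the middle one of the three) and let the pin snap fully in. Then pick up the bread roll that lies alone on the table and lay it gently on the board (do not drop it), flat side down, lengthwise and flush against the guide's fence on the side facing the robot, roughly centred along it. Leave all other things where they are.

Things in the scene. Friction and masses are not known exactly. Their poses are not given: they have to be found in the camera images.
- board: wooden slicing board fixed to the table, 240 (x) x 320 (y) x 20 mm thick; origin at the centre of its underside, +x away from the robot at yaw 0, z up. On it, near its far right corner, is the pivot of a green swing guide; a 10 mm thick, 32 mm wide metal arc plate with three holes lies on the board 210 mm from the pivot.
- pivot (a point): the guide's vertical hinge axis, on the board's top face; at board (60, -130, 20) mm
- guide (a joint): angle of the green guide about the pivot, rad, positive anticlockwise from above (the knob moves to -x of the board, towards the robot). At 0 the guide points along the board's +y. The holes are at 0 (where it starts), 0.35 (the next hole) and 0.70. It swings with light friction (0.06 N m) only while the pin is out; the pin has about 1 mm of play in a hole
- plunger (a joint): lift of the spring plunger, m: 0 = pin fully down in a hole, about 0.009 = pin tip on top of the arc plate, 0.018 = upper stop. The spring pushes it down with 4.5 N at 0 and 9 N at the top. With the pin over a hole it snaps down by itself once let go
- knob_center (a point): centre of the red knob on the plunger: upright cylinder 26 mm diameter, 24 mm tall, on the guide 210 mm from the pivot; its centre is 76 mm above the table with the pin down. Below the knob's underside (64 mm) are an 18 mm diameter steel barrel up to 62 mm and the guide's 26 mm wide end, whose top is 48 mm above the table
- next_hole (a point): centre of the next (middle) hole, on top of the arc plate, 30 mm above the table; with the pin in it the knob stands straight above it
- fence_face (a point): middle of the guide's front fence face (the upright long face towards the robot), on the green bar; moves with the guide. Its own -x points out of the face at the robot, its y runs along the fence away from the pivot, z up. The bar is 12 mm thick, 160 mm long (80 mm to either side of this point), from 1 to 28 mm above the board's top; the point is 14.5 mm above the board's top, 100 mm along the guide from the pivot and 6 mm in front of the guide's centre line
- roll_center (a point): centre of the loose brown bread roll with pale slashes on top: 120 mm long along its own x, round, 56 mm diameter over its middle half, tapering at the ends; z up, with a 30 mm wide flat underside, centre 28 mm above what it lies on; about 90 g. It lies alone on the table; the other rolls (in the crate and on the tray) are stock, not to be used
- jar: white jar with yellow lid, 64 mm diameter, 85 mm tall, origin under its centre; leave alone
- shaker: small white shaker with steel cap standing on the board's left front corner, 30 mm diameter, 58 mm tall, origin under its centre; leave alone
- plates: stack of green plates, 230 mm diameter, 45 mm tall, origin under its centre; leave alone
- mug: blue mug, 80 mm diameter, 90 mm tall, origin under its centre; leave alone
- knife: bread knife lying flat, 300 mm long along its x, 16 mm tall, black handle; leave alone
- tub: open white tub 110 x 80 x 50 mm, origin under its centre; leave alone
Things that resemble listed ones, but are neither listed nor needed, are in the scene too. Leave any blue look-alike of the part that bears roll_center alone.

How it is judged:
By the outcome, as a careful person would: the job done as asked, in the order asked, and still so for the second after the job is handed in, with the robot touching nothing.
It also fails if it takes over 72 s, if anything falls off the work surface, if the arm or the gripper's body presses on something with over 40 N, if the wrist force passes 120 N, or if a joint passes its speed limit or range.

## Working session

There is one attempt and no reset: what is moved stays moved. The work goes in short steps, Python scripts to look and compute and a shell command to move; the robot and the scene stay as the last step left them, time stands still between calls to the robot, and variables do not carry over. Pictures are saved under pics/ and viewed, about 8 in all and at most 12, crops included, and the job is handed in when it is done.

```bash
mkdir -p pics; ls
python3 - <<'E'
from workcell import readout, vision, r
import cv2
s=readout.sense(); print(s)
for n in("scene","top"):
    f=vision.grab_frame(n); cv2.imwrite(f"pics/{n}0.png",f["img"]); print(n,f["fx"],f["fy"],f["cx"],f["cy"],f["R"],f["t"])
E
```

```text
pics
{'time': 0.0, 'q': array([-1.16277447e+00,  1.16463890e-01,  1.44224924e+00,  1.31000831e-05,
        1.58400940e+00, -3.77947154e-02]), 'joint_velocities': array([ 0.00213637, -0.00016258,  0.00071264,  0.0007673 , -0.00058717,
       -0.00025272]), 'tau': array([-1.29925131e-03, -7.21253943e+01, -6.22618461e+01,  7.77890277e-02,
        2.35163601e-02, -9.49218338e-05]), 'eef_pos': array([ 0.29097432, -0.6088382 ,  0.21793003]), 'tool_rot': array([-3.06277988e+00, -6.94256309e-01,  3.06336071e-04]), 'force': array([-0.40332632,  0.68427727,  0.00649299]), 'ft_torque': array([ 0.04628526, -0.00912243,  0.03790057]), 'width': 0.09290985639745702}
scene 510.10893050446646 510.10893050446646 317.4532234701846 233.1753879538485 [[-0.20899191  0.9778019   0.0150275 ]
 [ 0.5929614   0.1389272  -0.79315573]
 [-0.77763691 -0.1568524  -0.60883344]] [ 0.13731933 -0.25434326  1.72706545]
top 521.6500030133653 521.6500030133653 324.4686997793044 241.78836452340963 [[-0.02793959 -0.99916875 -0.02968468]
 [-0.98246515  0.03292466 -0.1835162 ]
 [ 0.18434101  0.02403679 -0.98256838]] [0.01581501 0.54305675 1.49435581]
```

View pics/scene0.png

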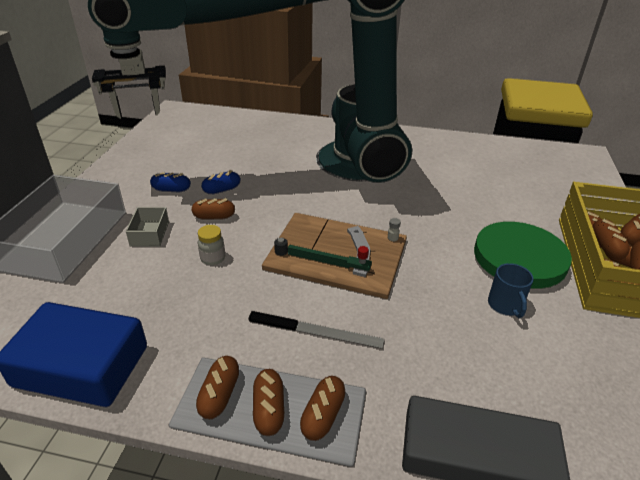

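View pics/top0.png

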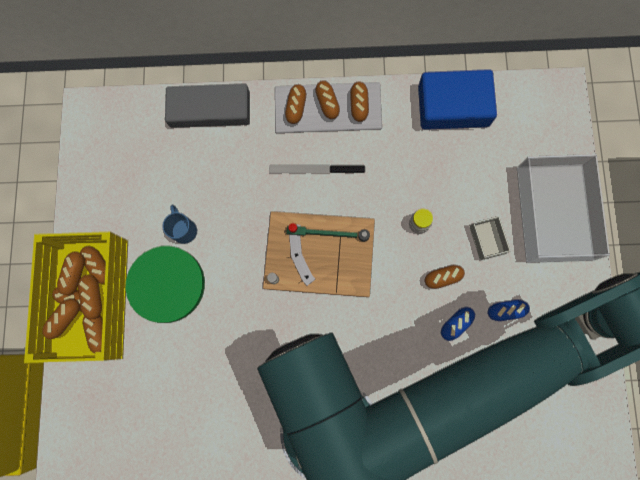

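Top view: the loose brown roll is at (445,276). The candidates are that roll, the blue look-alikes at (458,323) and (509,310), the tray rolls at (295,103), (327,100) and (360,100), and the crate rolls around (80,300). Only (445,276) is brown and lying alone on the table. The knob is at (292,229), the pivot at (364,236) and the shaker at (272,279).

```bash
cat > h.py <<'E'
from workcell import readout, vision, r
import cv2, numpy as np
from scipy.spatial.transform import Rotation as Ro
def ray(f,uv):
    d=f["R"].T@np.array([(uv[0]-f["cx"])/f["fx"],(uv[1]-f["cy"])/f["fy"],1]); return -f["R"].T@f["t"],d/np.linalg.norm(d)
def plane(f,uv,z): o,d=ray(f,uv); return o+d*(z-o[2])/d[2]
def tri(f1,u1,f2,u2):
    A=0;b=0
    for f,u in((f1,u1),(f2,u2)):
        o,d=ray(f,u);P=np.eye(3)-np.outer(d,d);A=A+P;b=b+P@o
    return np.linalg.solve(A,b)
def proj(f,X): c=f["R"]@np.asarray(X)+f["t"]; return np.array([f["fx"]*c[0]/c[2]+f["cx"],f["fy"]*c[1]/c[2]+f["cy"]])
def blob(img,lo,hi,box=None,near=None):
    """centroid, area, contour of biggest HSV blob in box x0,y0,x1,y1"""
    m=cv2.inRange(cv2.cvtColor(img,cv2.COLOR_BGR2HSV),lo,hi)
    if box: k=np.zeros_like(m);k[box[1]:box[3],box[0]:box[2]]=255;m&=k
    c=max(cv2.findContours(m,cv2.RETR_EXTERNAL,cv2.CHAIN_APPROX_NONE)[0],key=cv2.contourArea)
    M=cv2.moments(c);return np.array([M["m10"]/M["m00"],M["m01"]/M["m00"]]),M["m00"],c
RED=((0,150,70),(6,255,255))
def knob(fs,ft):
    us,a1,_=blob(fs["img"],*RED,box=(330,220,400,290)); ut,a2,_=blob(ft["img"],*RED,box=(260,200,345,290))
    return tri(fs,us,ft,ut),us,ut,a1,a2
def go(p,yaw=None):
    """shift (tool axes, units 0.1 m) then turn (units .5 rad) from measured pose to TCP p, tool down, tool y at heading yaw"""
    s=readout.sense();R=Ro.from_rotvec(s["tool_rot"]);y=R.apply([0,1,0]);h=np.arctan2(y[1],y[0])
    print("t",s["time"],"tcp",s["eef_pos"].round(4),"yhead",h.round(3),"w",s["width"].round(4),"F",s["force"].round(1),"q6",s["q"][5].round(2))
    d=R.inv().apply(np.array(p)-s["eef_pos"])/.1; print("shift",d.round(3))
    if yaw is not None:
        e=(yaw-h+np.pi/2)%np.pi-np.pi/2
        x=np.array([np.sin(h+e),-np.cos(h+e),0]);T=Ro.from_matrix(np.c_[x,[np.cos(h+e),np.sin(h+e),0],[0,0,-1]])
        print("turn",((R.inv()*T).as_rotvec()/.5).round(3))
E
python3 - <<'E'
from h import *
fs,ft=vision.grab_frame("scene"),vision.grab_frame("top")
K=knob(fs,ft);print("knob",K)
# roll brown
B=((3,120,50),(16,255,255))
us,a,cs=blob(fs["img"],*B,box=(180,190,245,230));ut,a2,ct=blob(ft["img"],*B,box=(415,255,475,295))
print("roll",us,a,ut,a2)
print(tri(fs,us,ft,ut),plane(ft,ut,.03))
pts=np.array([plane(ft,p[0],.028)[:2] for p in ct],np.float32);print("rect",cv2.minAreaRect(pts)); 
# board corners from wood contour (top)
m=cv2.inRange(cv2.cvtColor(ft["img"],cv2.COLOR_BGR2HSV),(8,70,80),(22,255,255));k=np.zeros_like(m);k[195:310,250:390]=255;m&=k
m=cv2.morphologyEx(m,cv2.MORPH_CLOSE,np.ones((9,9)))
c=max(cv2.findContours(m,0,1)[0],key=cv2.contourArea)
bp=np.array([plane(ft,p[0],.02)[:2] for p in c],np.float32);print("board",cv2.minAreaRect(bp),cv2.boxPoints(cv2.minAreaRect(bp)))
# mosaics
a=cv2.resize(ft["img"][200:340,255:535],None,fx=2.85,fy=2.85,interpolation=cv2.INTER_CUBIC)
cv2.imwrite("pics/crop1.png",a[:,:800])
E
```

```text
knob (array([0.5835436 , 0.09206767, 0.08317609]), array([362.78148148, 249.43333333]), array([292.17921147, 227.19354839]), 45.0, 46.5)
roll [212.2675826  208.69120052] 509.5 [444.0569395  276.38078292] 562.0
[ 0.4320104  -0.35000837  0.02749722] [ 0.43175058 -0.34957199  0.03      ]
rect ((0.4324205815792084, -0.35054290294647217), (0.04997050389647484, 0.11742957681417465), 16.575645446777344)
board ((0.5146626830101013, 0.017888814210891724), (0.31873464584350586, 0.23892107605934143), 83.84778594970703) [[ 0.37881073 -0.12775807]
 [ 0.6163558  -0.15336327]
 [ 0.6505146   0.1635357 ]
 [ 0.4129696   0.1891409 ]]
```

View pics/crop1.png

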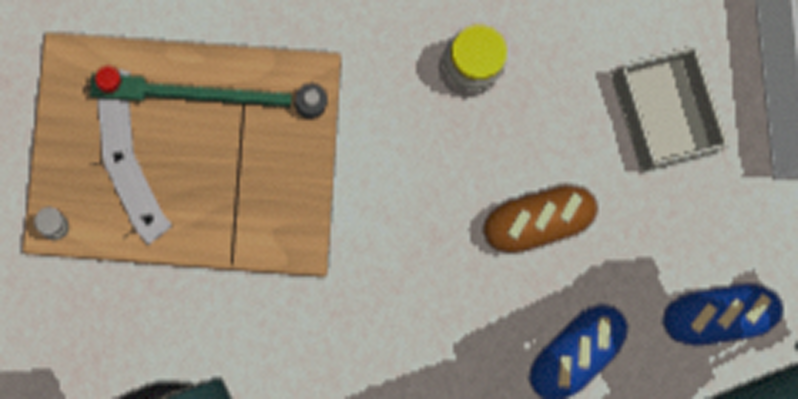

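The crop shows the brown roll with pale slashes at crop (540,218), alone between the jar, the tub and the two blue look-alikes, so it's the right one. The middle hole is at crop (118,156), which is pixel (296.4,254.7).

Run:
```python
from h import *
ft=vision.grab_frame("top")
print("hole",plane(ft,(296.4,254.7),.03), "hole2",plane(ft,(255+148/2.85,200+219/2.85),.03))
print("piv",plane(ft,(255+311/2.85,200+98/2.85),.07))
go((.583,.0915,.16),-.1075)
```

```text
hole [0.51065667 0.08472362 0.03      ] hole2 [0.44310602 0.0546322  0.03      ]
piv [ 0.5577568 -0.1179124  0.07     ]Traceback (most recent call last):
  File "<stdin>", line 5, in <module>
  File "h.py", line 26, in go
    print("t",s["time"],"tcp",s["eef_pos"].round(4),"yhead",h.round(3),"w",s["width"].round(4),"F",s["force"].round(1),"q6",s["q"][5].round(2))
                                                                           ^^^^^^^^^^^^^^^^
AttributeError: 'float' object has no attribute 'round'
```

```bash
sed -i 's/s\["time"\],/round(s["time"],3),/; s/s\["width"\].round(4)/round(s["width"],4)/' h.py
python3 - <<'E'
from h import *
go((.583,.0915,.17),-.1075)
E
```

```text
t 0.25 tcp [ 0.291  -0.609   0.2183] yhead -1.125 w 0.0932 F [ 0.  -0.3 -0.3] q6 -0.04
shift [ 5.655 -5.061  0.486]Traceback (most recent call last):
  File "<stdin>", line 2, in <module>
  File "h.py", line 30, in go
    x=np.array([np.sin(h+e),-np.cos(h+e),0]);T=Ro.from_matrix(np.c_[x,[np.cos(h+e),np.sin(h+e),0],[0,0,-1]])
                                               ~~~~~~~~~~~~~~^^^^^^^^^^^^^^^^^^^^^^^^^^^^^^^^^^^^^^^^^^^^^^^
  File "scipy/spatial/transform/_rotation.pyx", line 1143, in scipy.spatial.transform._rotation.Rotation.from_matrix
ValueError: Non-positive determinant (left-handed or null coordinate frame) in rotation matrix 0: [[-0.10729307  0.99422744  0.        ]
 [-0.99422744 -0.10729307  0.        ]
 [ 0.          0.         -1.        ]].
```

```bash
sed -i 's/\[np.sin(h+e),-np.cos(h+e),0\]/[-np.sin(h+e),np.cos(h+e),0]/' h.py
python3 -m crank '[[0,[0.43,-0.39,0],[0,0,0]],[0,[0.43,-0.39,0],[0,0,0]],[0,[0.43,-0.39,0],[0,0,0]],[0,[0.43,-0.39,0],[0,0,0]],[0,[0.43,-0.39,0],[0,0,0]],[0,[0.43,-0.39,0],[0,0,0]],[0,[0.43,-0.39,0],[0,0,0]],[0,[0.43,-0.39,0],[0,0,0]]]' 15
python3 -m crank '[[0,[0.43,-0.39,0],[0,0,0]],[0,[0.43,-0.39,0],[0,0,0]],[0,[0.43,-0.39,0],[0,0,0]],[0,[0.43,-0.39,0],[0,0,0]],[0,[0.43,-0.39,0],[0,0,0]],[0,[0,0,0],[0,0,-0.34]],[0,[0,0,0],[0,0,-0.34]],[0,[0,0,0],[0,0,-0.34]]]'
python3 -m crank '[[0,[0,0,0],[0,0,-0.34]],[0,[0,0,0],[0,0,-0.34]],[0,[0,0,0],[0,0,-0.34]],[0,[0,0,0],[0,0,0]],[0,[0,0,0],[0,0,0]]]'
python3 -c "
from h import *
go((.583,.0915,.06),-.1075)"
```

```text
time: 1.25
eef_pos: [0.4672, -0.1774, 0.2188]
tool_rot: [3.064, 0.694, 0.001]
force: [0.7, -0.7, -0.1]
width: 0.0932
time: 2.25
eef_pos: [0.5768, 0.0897, 0.2185]
tool_rot: [-2.785, -1.453, 0.0]
force: [0.5, 0.5, -0.3]
width: 0.093
time: 2.88
eef_pos: [0.5768, 0.0894, 0.2186]
tool_rot: [-2.339, -2.097, 0.0]
force: [0.2, -0.9, -0.2]
width: 0.0928
t 2.875 tcp [0.5768 0.0894 0.2186] yhead -0.109 w 0.0928 F [ 0.2 -0.9 -0.2] q6 0.22
shift [0.027 0.06  1.586]
turn [-0.    -0.    -0.003]
```

```bash
python3 -m crank '[[0,[0.03,0.06,0.3],[0,0,0]],[0,[0,0,0.4],[0,0,0]],[0,[0,0,0.4],[0,0,0]],[0,[0,0,0.3],[0,0,0]],[0,[0,0,0.19],[0,0,0]],[0,[0,0,0],[0,0,0]]]' 20
python3 -m crank '[[255,[0,0,0],[0,0,0]],[255,[0,0,0],[0,0,0]],[255,[0,0,0],[0,0,0]],[255,[0,0,0],[0,0,0]],[255,[0,0,0],[0,0,0]],[255,[0,0,0],[0,0,0]]]' 20
python3 -c "
from h import *
go((.583,.0915,.06),-.1075)"
```

```text
time: 3.62
eef_pos: [0.5826, 0.0917, 0.0588]
tool_rot: [-2.336, -2.1, 0.002]
force: [-0.7, -0.0, 0.7]
width: 0.0926
time: 4.38
eef_pos: [0.5831, 0.0918, 0.0596]
tool_rot: [-2.335, -2.102, -0.0]
force: [-0.2, -0.5, 0.7]
width: 0.0376
t 4.375 tcp [0.5831 0.0918 0.0596] yhead -0.105 w 0.0376 F [-0.2 -0.5  0.7] q6 0.22
shift [-0.003 -0.    -0.004]
turn [-0.    -0.     0.005]
```

```bash
python3 -m crank '[[255,[0,0,0],[0,0,0]],[255,[0,0,0],[0,0,0]],[255,[0,0,0],[0,0,0]],[255,[0,0,0],[0,0,0]]]' 20
python3 -m crank '[[255,[0,0,-0.07],[0,0,0]],[255,[0,0,-0.07],[0,0,0]],[255,[0,0,0],[0,0,0]],[255,[0,0,0],[0,0,0]]]' 20
python3 -c "
from h import *
go((.583,.0915,.06),-.1075)"
```

```text
time: 4.88
eef_pos: [0.5832, 0.0918, 0.0597]
tool_rot: [2.335, 2.102, 0.0]
force: [3.4, -0.5, -1.4]
width: 0.0254
time: 5.38
eef_pos: [0.5827, 0.0918, 0.0731]
tool_rot: [-2.334, -2.102, 0.001]
force: [0.6, 0.7, -8.7]
width: 0.0257
t 5.375 tcp [0.5827 0.0918 0.0731] yhead -0.105 w 0.0257 F [ 0.6  0.7 -8.7] q6 0.22
shift [-0.003  0.003  0.131]
turn [-0.002  0.     0.005]
```

```bash
python3 -m crank '[[255,[-0.0013,-0.0735,0],[0,0,-0.07]],[255,[-0.0013,-0.0735,0],[0,0,-0.07]],[255,[-0.0013,-0.0735,0],[0,0,-0.07]],[255,[-0.0013,-0.0735,0],[0,0,-0.07]],[255,[-0.0013,-0.0735,0],[0,0,-0.07]],[255,[-0.0013,-0.0735,0],[0,0,-0.07]],[255,[-0.0013,-0.0735,0],[0,0,-0.07]],[255,[-0.0013,-0.0735,0],[0,0,-0.07]]]'
python3 -m crank '[[255,[-0.0013,-0.0735,0],[0,0,-0.07]],[255,[-0.0013,-0.0735,0],[0,0,-0.07]],[255,[0,0,0],[0,0,0]],[255,[0,0,0],[0,0,0]]]'
python3 -c "
from h import *
go((.5100,.0860,.073),.2425)
fs,ft=vision.grab_frame('scene'),vision.grab_frame('top')
cv2.imwrite('pics/sw.png',np.hstack([cv2.resize(f['img'][y:y+80,x:x+80],(400,400),interpolation=2) for f,x,y in((fs,320,210),(ft,255,205))]))"
```

```text
time: 6.38
eef_pos: [0.5241, 0.0895, 0.0737]
tool_rot: [2.016, 2.409, -0.0]
force: [1.5, -4.3, -8.1]
width: 0.0255
time: 6.88
eef_pos: [0.5099, 0.0864, 0.0737]
tool_rot: [1.932, 2.477, -0.0]
force: [0.9, -5.0, -9.2]
width: 0.0252
t 6.875 tcp [0.5099 0.0864 0.0737] yhead 0.246 w 0.0252 F [ 0.9 -5.  -9.2] q6 -0.13
shift [-0.004  0.     0.007]
turn [0.    0.001 0.007]
```

View pics/sw.png

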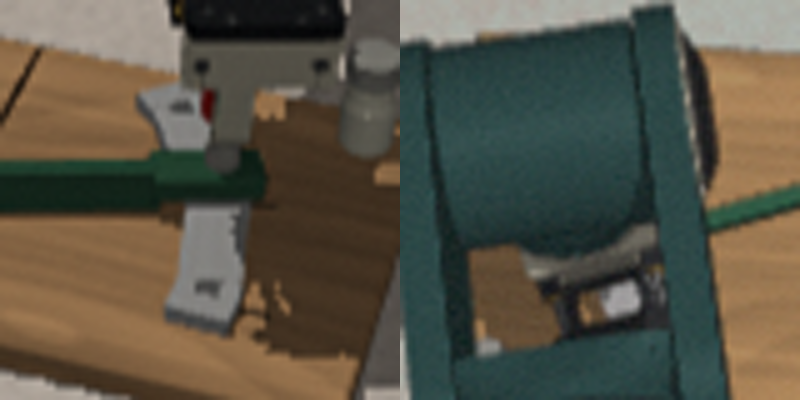

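The guide followed: the scene half shows the green end between the outer two holes, at crop (180,105) and (205,285). Next I let go, back off upward and check the knob height.

```bash
python3 -m crank '[[0,[0,0,0],[0,0,0]],[0,[0,0,0],[0,0,0]],[0,[0,0,0],[0,0,0]],[0,[0,0,0],[0,0,0]],[0,[0,0,-0.3],[0,0,0]],[0,[0,0,-0.5],[0,0,0]],[0,[0,0,-0.5],[0,0,0]],[0,[0,0,0],[0,0,0]]]'
python3 -m crank '[[0,[-0.6,0,0],[0,0,0]],[0,[-0.6,0,0],[0,0,0]],[0,[-0.6,0,0],[0,0,0]],[0,[-0.6,0,0],[0,0,0]],[0,[0,0,0],[0,0,0]]]'
python3 -c "
from h import *
go((.5100,.0860,.073),.2425)
fs,ft=vision.grab_frame('scene'),vision.grab_frame('top')
cv2.imwrite('pics/rel.png',np.hstack([cv2.resize(f['img'][y:y+100,x:x+100],(400,400),interpolation=2) for f,x,y in((fs,300,200),(ft,270,200))]))
print(knob(fs,ft))"
```

```text
time: 7.98
eef_pos: [0.5114, 0.0869, 0.2078]
tool_rot: [1.931, 2.473, 0.007]
force: [0.2, -0.1, -0.6]
width: 0.0932
time: 8.6
eef_pos: [0.5682, -0.1493, 0.2018]
tool_rot: [-1.937, -2.471, 0.002]
force: [-0.1, 0.3, 0.2]
width: 0.0926
t 8.6 tcp [ 0.5682 -0.1493  0.2018] yhead 0.241 w 0.0926 F [-0.1  0.3  0.2] q6 -0.54
shift [ 2.423 -0.     1.29 ]
turn [-0.004 -0.002 -0.002]
(array([0.51038798, 0.08876469, 0.0739141 ]), array([365.85777778, 233.99111111]), array([294.47252747, 252.32967033]), 37.5, 45.5)
```

View pics/rel.png

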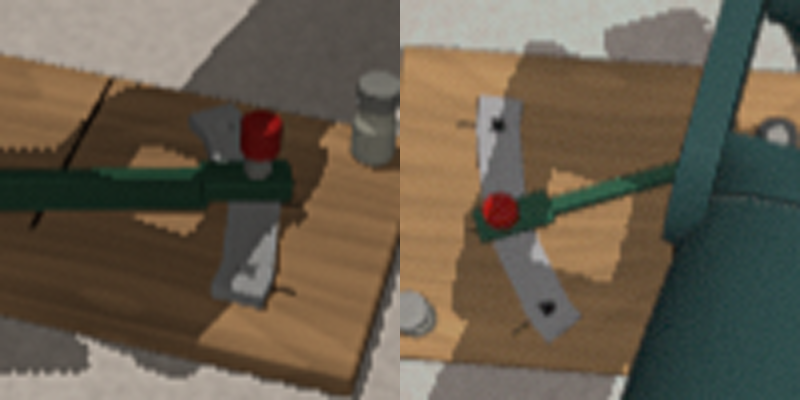

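Run:
```python
from h import *
fs,ft=vision.grab_frame("scene"),vision.grab_frame("top")
for lift in(0,.009):
    a=np.linspace(0,6.28,60)
    P=np.array([proj(fs,(.510+.013*np.cos(t),.086+.013*np.sin(t),z+lift)) for t in a for z in(.064,.088)])
    print(lift,"rows",P[:,1].min(),P[:,1].max(),"cols",P[:,0].min(),P[:,0].max())
m=cv2.inRange(cv2.cvtColor(fs["img"],cv2.COLOR_BGR2HSV),(0,120,40),(8,255,255))[215:262,340:400]
y,x=np.nonzero(m);print("red rows",y.min()+215,y.max()+215,"cols",x.min()+340,x.max()+340)
```

```text
0 rows 226.08842580627885 240.08394181348388 cols 358.47684669223565 369.60896785874746
0.009 rows 223.18655609723203 237.22905607811853 cols 358.7076800567004 369.89115698329647
red rows 227 239 cols 360 370
```

The red rows run 227–239. That fits lift 0 (226–240) and not the pin resting on top (223–237), so the pin is fully in. Now the roll.

```bash
python3 -c "
from h import *
go((.432,-.350,.15),.289)"
```

```text
t 8.8 tcp [ 0.5681 -0.1452  0.2032] yhead 0.246 w 0.0933 F [ 0.9  0.5 -1.1] q6 -0.54
shift [-1.656 -1.819  0.532]
turn [-0.001 -0.001 -0.086]
```

```bash
python3 -m crank '[[0,[-0.33,-0.36,0],[0,0,0]],[0,[-0.33,-0.36,0],[0,0,0]],[0,[-0.33,-0.36,0],[0,0,0]],[0,[-0.33,-0.36,0],[0,0,0]],[0,[-0.33,-0.36,0],[0,0,0]],[0,[0,0,0.4],[0,0,-0.08]],[0,[0,0,0],[0,0,0]]]' 12
python3 -c "
from h import *
go((.432,-.350,.012),.289)"
```

```text
time: 9.68
eef_pos: [0.433, -0.3483, 0.1613]
tool_rot: [-1.88, -2.512, -0.001]
force: [-0.5, -0.0, 0.0]
width: 0.0927
t 9.675 tcp [ 0.433  -0.3483  0.1613] yhead 0.286 w 0.0927 F [-0.5 -0.   0. ] q6 -1.01
shift [-0.018 -0.011  1.493]
turn [-0.004 -0.007 -0.007]
```

```bash
python3 -m crank '[[0,[-0.02,-0.01,0.4],[0,0,0]],[0,[0,0,0.4],[0,0,0]],[0,[0,0,0.4],[0,0,0]],[0,[0,0,0.19],[0,0,0]],[0,[0,0,0.09],[0,0,0]],[0,[0,0,0],[0,0,0]]]' 12
python3 -m crank '[[255,[0,0,0],[0,0,0]],[255,[0,0,0],[0,0,0]],[255,[0,0,0],[0,0,0]],[255,[0,0,0],[0,0,0]],[255,[0,0,0],[0,0,0]],[255,[0,0,0],[0,0,0]],[255,[0,0,0],[0,0,0]]]' 12
python3 -c "
from h import *
go((.432,-.350,.012),.289)"
```

```text
time: 10.42
eef_pos: [0.4339, -0.3522, 0.0166]
tool_rot: [1.883, 2.514, -0.0]
force: [-0.7, 0.4, 0.2]
width: 0.0931
time: 11.3
eef_pos: [0.4334, -0.3522, 0.0158]
tool_rot: [1.883, 2.514, -0.0]
force: [0.7, 0.1, 2.0]
width: 0.0557
t 11.3 tcp [ 0.4334 -0.3522  0.0158] yhead 0.285 w 0.0557 F [0.7 0.1 2. ] q6 -1.01
shift [ 0.025 -0.007  0.038]
turn [ 0.     0.    -0.008]
```

```bash
python3 -m crank '[[255,[0,0,-0.1],[0,0,0]],[255,[0,0,-0.3],[0,0,0]],[255,[0,0,-0.4],[0,0,0]],[255,[0,0,-0.4],[0,0,0]],[255,[0,0,0],[0,0,0]],[255,[0,0,0],[0,0,0]]]' 12
python3 -c "
from h import *
go((.471,-.039,.13),.2425)"
```

```text
time: 12.05
eef_pos: [0.4331, -0.3519, 0.1351]
tool_rot: [-1.883, -2.514, -0.0]
force: [-0.0, 0.8, -1.9]
width: 0.0556
t 12.05 tcp [ 0.4331 -0.3519  0.1351] yhead 0.285 w 0.0556 F [-0.   0.8 -1.9] q6 -1.01
shift [2.896 1.244 0.052]
turn [-0.001 -0.001  0.085]
```

```bash
python3 -m crank '[[255,[0.2,0.09,0],[0,0,0]],[255,[0.4,0.17,0],[0,0,0]],[255,[0.5,0.21,0],[0,0,0]],[255,[0.5,0.21,0],[0,0,0]],[255,[0.5,0.21,0],[0,0,0]],[255,[0.4,0.17,0],[0,0,0]],[255,[0.3,0.14,0],[0,0,0]],[255,[0.1,0.04,0],[0,0,0.085]]]' 12
python3 -m crank '[[255,[0,0,0],[0,0,0]],[255,[0,0,0],[0,0,0]]]'
python3 -c "
from h import *
go((.471,-.039,.0365),.2425)
fs=vision.grab_frame('scene');cv2.imwrite('pics/carry.png',cv2.resize(fs['img'][150:300,220:420],(800,600),interpolation=2))"
```

```text
time: 13.05
eef_pos: [0.4701, -0.0363, 0.1346]
tool_rot: [-1.933, -2.474, 0.001]
force: [0.5, 0.8, -1.1]
width: 0.0561
time: 13.3
eef_pos: [0.4704, -0.0389, 0.1352]
tool_rot: [-1.935, -2.474, 0.001]
force: [-0.0, -0.9, -1.4]
width: 0.056
t 13.3 tcp [ 0.4704 -0.0389  0.1352] yhead 0.243 w 0.056 F [-0.  -0.9 -1.4] q6 -0.38
shift [-0.002  0.006  0.987]
turn [-0.001 -0.     0.002]
```

View pics/carry.png

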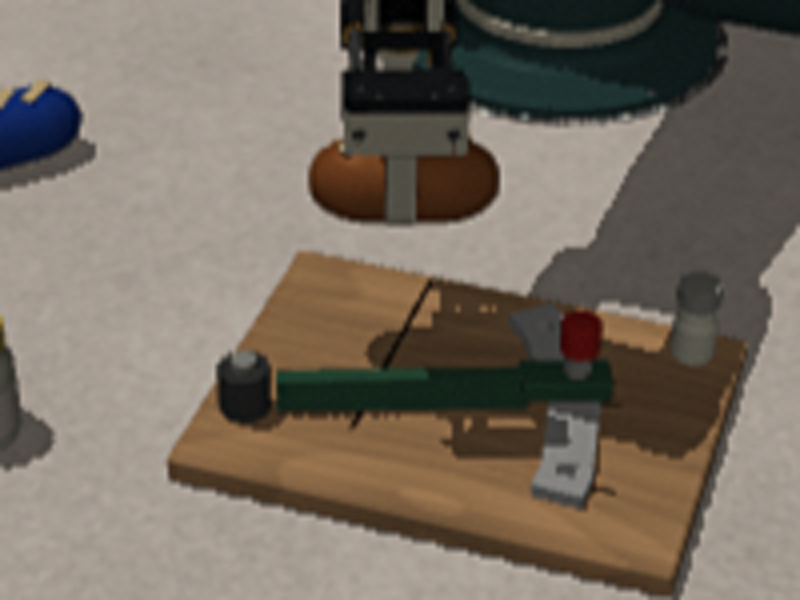

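The roll is held level at crop (405,180), parallel to the fence. The knob is seated at (580,335). Lowering now.

```bash
python3 -m crank '[[255,[0,0,0.3],[0,0,0]],[255,[0,0,0.3],[0,0,0]],[255,[0,0,0.2],[0,0,0]],[255,[0,0,0.12],[0,0,0]],[255,[0,0,0.02],[0,0,0]],[255,[0,0,0.015],[0,0,0]],[255,[0,0,0.01],[0,0,0]],[255,[0,0,0],[0,0,0]]]' 12
python3 -m crank '[[255,[0,0,0.01],[0,0,0]],[255,[0,0,0.01],[0,0,0]],[255,[0,0,0],[0,0,0]]]'
```

```text
time: 14.35
eef_pos: [0.471, -0.0389, 0.0395]
tool_rot: [1.936, 2.474, 0.0]
force: [-0.1, 0.2, -0.4]
width: 0.0556
time: 14.72
eef_pos: [0.4707, -0.0389, 0.0371]
tool_rot: [-1.936, -2.474, 0.0]
force: [-0.5, -0.0, -1.2]
width: 0.0557
```

```bash
python3 -m crank '[[255,[0,0,0.006],[0,0,0]],[255,[0,0,0.006],[0,0,0]],[255,[0,0,0],[0,0,0]],[255,[0,0,0],[0,0,0]]]'
```

```text
time: 15.22
eef_pos: [0.4708, -0.0389, 0.0359]
tool_rot: [-1.936, -2.474, 0.0]
force: [-0.0, -0.2, -0.6]
width: 0.0557
```

```bash
python3 -m crank '[[255,[0,0,0.006],[0,0,0]],[255,[0,0,0.006],[0,0,0]],[255,[0,0,0],[0,0,0]],[255,[0,0,0],[0,0,0]]]'
```

```text
time: 15.72
eef_pos: [0.471, -0.039, 0.0357]
tool_rot: [1.936, 2.474, 0.0]
force: [-4.4, -0.1, 11.4]
width: 0.0559
```

```bash
python3 -m crank '[[255,[0,0,-0.008],[0,0,0]],[255,[0,0,0],[0,0,0]],[63,[0,0,0],[0,0,0]],[63,[0,0,0],[0,0,0]],[63,[0,0,0],[0,0,0]],[63,[0,0,0],[0,0,0]]]' 12
python3 -m crank '[[63,[0,0,-0.1],[0,0,0]],[63,[0,0,-0.4],[0,0,0]],[63,[0,0,-0.5],[0,0,0]],[63,[0,0,0],[0,0,0]]]'
python3 -c "
from h import *
go((.471,-.039,.0365),.2425)"
```

```text
time: 16.48
eef_pos: [0.4708, -0.0389, 0.0355]
tool_rot: [-1.936, -2.474, 0.0]
force: [-0.2, 0.4, -0.1]
width: 0.0703
time: 16.98
eef_pos: [0.4724, -0.0392, 0.1402]
tool_rot: [1.933, 2.469, 0.005]
force: [-0.4, -0.4, -0.1]
width: 0.0701
t 16.975 tcp [ 0.4724 -0.0392  0.1402] yhead 0.243 w 0.0701 F [-0.4 -0.4 -0.1] q6 -0.38
shift [ 0.007 -0.02   1.037]
turn [0.012 0.005 0.   ]
```

The roll is laid down about 34 mm short of the fence, which leaves room for the far finger. Next I turn the hand so both fingertips line up along the fence, then slide the roll gently flush.

```bash
python3 -m crank '[[173,[0,-0.4,0],[0,0,0]],[173,[0,0,0],[0,0,0.35]],[173,[0,0,0],[0,0,0.35]],[173,[0,0,0],[0,0,0.35]],[173,[0,0,0],[0,0,0.35]],[173,[0,0,0],[0,0,0.35]],[173,[0,0,0],[0,0,0.35]],[173,[0,0,0],[0,0,0.35]]]' 12
python3 -m crank '[[173,[0,0,0],[0,0,0.35]],[173,[0,0,0],[0,0,0.34]],[173,[0,0,0],[0,0,0]]]'
python3 -c "
from h import *
go((.4238,-.0485,.034),.2425+np.pi/2)
fs,ft=vision.grab_frame('scene'),vision.grab_frame('top')
cv2.imwrite('pics/laid.png',np.hstack([cv2.resize(f['img'][y:y+100,x:x+100],(400,400),interpolation=2) for f,x,y in((fs,270,200),(ft,280,200))]))"
```

```text
time: 17.98
eef_pos: [0.4317, -0.0485, 0.1351]
tool_rot: [-3.009, -0.902, 0.001]
force: [-0.1, 0.3, 0.4]
width: 0.0301
time: 18.35
eef_pos: [0.4318, -0.0485, 0.1352]
tool_rot: [-3.118, -0.383, 0.001]
force: [-0.2, -0.7, 0.4]
width: 0.0302
t 18.35 tcp [ 0.4318 -0.0485  0.1352] yhead -1.327 w 0.0302 F [-0.2 -0.7  0.4] q6 1.16
shift [-0.077 -0.019  1.012]
turn [-0.     0.001  0.003]
```

View pics/laid.png

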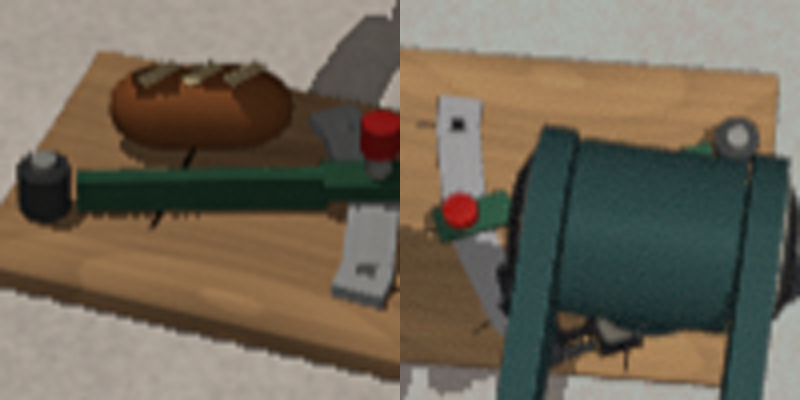

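The roll lies slashes up at crop (200,105), parallel to the fence with a small gap. Lowering the fingertips behind it.

```bash
python3 -m crank '[[173,[-0.08,-0.02,0],[0,0,0]],[173,[0,0,0.3],[0,0,0]],[173,[0,0,0.4],[0,0,0]],[173,[0,0,0.3],[0,0,0]],[173,[0,0,0],[0,0,0]],[173,[0.05,0,0],[0,0,0]],[173,[0.05,0,0],[0,0,0]],[173,[0,0,0],[0,0,0]]]'
python3 -m crank '[[173,[0.04,0,0],[0,0,0]],[173,[0.04,0,0],[0,0,0]],[173,[0.04,0,0],[0,0,0]],[173,[0.04,0,0],[0,0,0]],[173,[0.04,0,0],[0,0,0]],[173,[0.04,0,0],[0,0,0]],[173,[0,0,0],[0,0,0]]]'
python3 -c "
from h import *
go((.5306-.0635*.9707,-.0221-.0635*.2401,.034),.2425+np.pi/2)
fs=vision.grab_frame('scene')
cv2.imwrite('pics/push.png',cv2.resize(fs['img'][190:290,260:410],(600,400),interpolation=2))"
```

```text
time: 19.45
eef_pos: [0.4342, -0.0461, 0.0364]
tool_rot: [3.118, 0.382, 0.002]
force: [-0.4, 0.2, 0.3]
width: 0.03
time: 20.32
eef_pos: [0.457, -0.0402, 0.0355]
tool_rot: [-3.118, -0.381, -0.0]
force: [-0.1, 0.1, 0.3]
width: 0.0302
t 20.325 tcp [ 0.457  -0.0402  0.0355] yhead -1.327 w 0.0302 F [-0.1  0.1  0.3] q6 1.18
shift [0.123 0.001 0.015]
turn [-0.    -0.     0.002]
```

View pics/push.png

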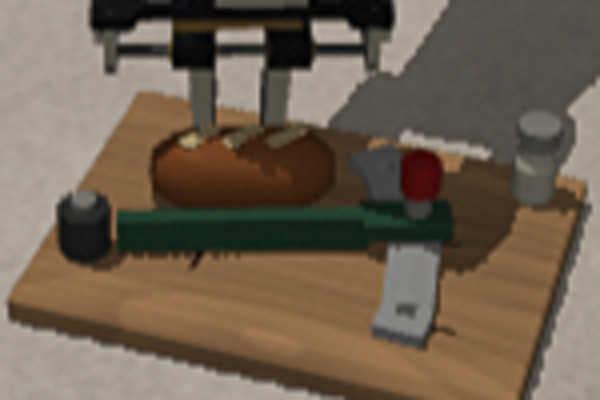

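The roll is sliding upright, slashes at crop (240,135) and close to the bar. About 12 mm remain, so I creep forward and watch the force.

```bash
python3 -m crank '[[173,[0.03,0,0],[0,0,0]],[173,[0.03,0,0],[0,0,0]],[173,[0.02,0,0],[0,0,0]],[173,[0.01,0,0],[0,0,0]],[173,[0,0,0],[0,0,0]]]'
python3 -m crank '[[173,[0.008,0,0],[0,0,0]],[173,[0,0,0],[0,0,0]]]'
python3 -m crank '[[173,[0.008,0,0],[0,0,0]],[173,[0,0,0],[0,0,0]]]'
```

```text
time: 21.0
eef_pos: [0.4655, -0.0382, 0.0355]
tool_rot: [-3.118, -0.381, -0.0]
force: [0.2, -0.4, 0.2]
width: 0.03
time: 21.25
eef_pos: [0.4663, -0.038, 0.0356]
tool_rot: [3.118, 0.381, 0.0]
force: [0.0, -1.5, -0.3]
width: 0.0299
time: 21.5
eef_pos: [0.4671, -0.0378, 0.0356]
tool_rot: [-3.118, -0.381, -0.0]
force: [-0.2, -0.5, 0.2]
width: 0.0301
```

```bash
python3 -m crank '[[173,[0.008,0,0],[0,0,0]],[173,[0,0,0],[0,0,0]]]'
python3 -m crank '[[173,[0.008,0,0],[0,0,0]],[173,[0,0,0],[0,0,0]]]'
python3 -c "
from workcell import *
import time
print(readout.sense()['ft_torque'])"
```

```text
time: 21.75
eef_pos: [0.4678, -0.0376, 0.0355]
tool_rot: [-3.118, -0.381, -0.0]
force: [-0.1, 0.0, 0.1]
width: 0.0298
time: 22.0
eef_pos: [0.4686, -0.0374, 0.0355]
tool_rot: [-3.118, -0.381, 0.0]
force: [-1.0, 0.4, -0.2]
width: 0.0298
[-0.00855905  0.13987596  0.03417498]
```

```bash
python3 -m crank '[[173,[0.007,0,0],[0,0,0]],[173,[0,0,0],[0,0,0]]]'
python3 -m crank '[[173,[0.007,0,0],[0,0,0]],[173,[0,0,0],[0,0,0]]]'
```

```text
time: 22.25
eef_pos: [0.4692, -0.0372, 0.0355]
tool_rot: [-3.118, -0.381, 0.0]
force: [-1.7, -0.6, 0.6]
width: 0.0302
time: 22.5
eef_pos: [0.4698, -0.0371, 0.0355]
tool_rot: [-3.118, -0.381, 0.001]
force: [-4.0, -0.2, 1.5]
width: 0.03
```

```bash
python3 -m crank '[[173,[0.005,0,0],[0,0,0]],[173,[0,0,0],[0,0,0]],[173,[0,0,0],[0,0,0]]]'
python3 -m crank '[[173,[-0.05,0,0],[0,0,0]],[173,[-0.15,0,0],[0,0,0]],[173,[-0.1,0,0],[0,0,0]],[173,[0,0,-0.4],[0,0,0]],[173,[0,0,-0.5],[0,0,0]],[173,[0,0,-0.5],[0,0,0]],[173,[0,0,-0.3],[0,0,0]]]'
python3 -m crank '[[173,[0,0.6,0],[0,0,0]],[173,[0,0.6,0],[0,0,0]],[173,[0,0.6,0],[0,0,0]],[173,[0,0.6,0],[0,0,0]],[173,[0,0.6,0],[0,0,0]],[173,[0,0.6,0],[0,0,0]],[173,[0,0,0],[0,0,0]]]'
python3 - <<'E'
from h import *
fs,ft=vision.grab_frame('scene'),vision.grab_frame('top')
cv2.imwrite('pics/fin.png',np.hstack([cv2.resize(f['img'][y:y+110,x:x+110],(400,400),interpolation=2) for f,x,y in((fs,270,190),(ft,265,200))]))
print(readout.sense()["eef_pos"],knob(fs,ft)[:3])
_,a,c=blob(ft["img"],(3,150,30),(13,255,255),box=(290,225,370,290))
P=np.array([plane(ft,p[0],.048)[:2] for p in c],np.float32);print("roll",a,cv2.minAreaRect(P))
piv=np.array([.5604,-.1178]);g=np.array([-.2401,.9707]);n=np.array([-.9707,-.2401])
ctr=np.array(cv2.minAreaRect(P)[0])-piv;print("along",ctr@g,"off face",ctr@n-.006)
m=cv2.inRange(cv2.cvtColor(fs["img"],cv2.COLOR_BGR2HSV),(0,120,40),(8,255,255))[215:262,352:400]
y,x=np.nonzero(m);print("red rows",y.min()+215,y.max()+215)
E
```

```text
time: 22.88
eef_pos: [0.4699, -0.037, 0.0354]
tool_rot: [-3.118, -0.381, 0.002]
force: [-6.8, -0.9, 2.9]
width: 0.03
time: 23.75
eef_pos: [0.4411, -0.0444, 0.2083]
tool_rot: [3.118, 0.381, 0.005]
force: [-0.8, -0.2, -0.4]
width: 0.0299
time: 24.62
eef_pos: [0.5273, -0.3965, 0.2041]
tool_rot: [-3.118, -0.376, 0.002]
force: [-0.7, 0.4, -0.3]
width: 0.0301
[ 0.52737682 -0.39361724  0.20526547] (array([0.5121398 , 0.08749471, 0.07770074]), array([364.73039216, 233.12254902]), array([294.24912281, 251.58596491]))
roll 1.0 ((0.49148720502853394, -0.06574951112270355), (0.005894768051803112, 0.0029781346675008535), 88.13513946533203)
along 0.06707137162584068 off face 0.04839632769936324
red rows 228 240
```

View pics/fin.png

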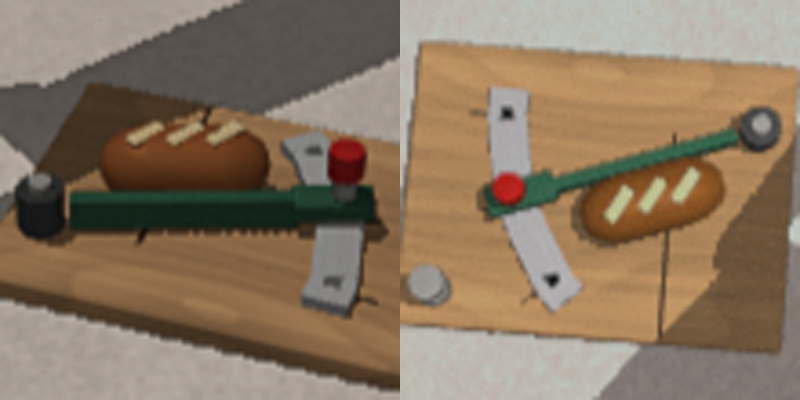

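Run:
```python
from h import *
ft=vision.grab_frame('top')
c=plane(ft,(265+(653-400)/3.636,200+200/3.636),.048)[:2]-np.array([.5604,-.1178])
print("along",c@[-.2401,.9707],"off face",c@[-.9707,-.2401]-.006)
r.hand_in()
```

```text
along 0.09944021860829663 off face 0.0284300398769051
the job is handed in; nothing more can be done
```

I pulled the knob up about 14 mm, swung the guide 0.35 rad to the middle hole and released it. I then set the brown roll down about 34 mm short of the fence, because the far finger needed room, and slid it flush with the fingertips. The job was handed in at about 25 s with the arm clear of everything.

Last checks:
- **Pin:** the knob's image rows (228–240) and its triangulated height (78 mm) fit the pin being fully down (76 mm), not resting on the plate (85 mm). It sits within about 3 mm of the computed hole position, which is close to the camera's accuracy.
- **Roll:** it lies slashes up and parallel to the fence. Its centre is 99 mm along the guide (fence middle is 100 mm) and 28.4 mm off the fence face (28 mm is touching). I read its centre by eye from an enlarged crop. The push ended with about 7 N of resistance against the fence.
- **Failed check:** my automatic colour mask for the roll on the board found almost nothing, because the wood looks too similar, so its figures were thrown out.
- **Other things:** nothing else was touched that I could see. I did not measure the positions of the other objects again at the end.

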